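# Clamp the glued spar from its stop block to its free end

## Robot

A 6-joint arm with a two-finger parallel gripper is mounted at the origin on a cart in front of the work surface, level with it; the furniture and walls round the work are solid. World frame = base frame: x ahead of the robot, y to its left, z up, the work surface at z = 0. Lengths are in mm, angles in rad, forces in N, time in s.
With the tool pointing down it reaches from about 300 to 850 mm from the base axis. Payload 4.2 kg.
Tool frame: the origin (TCP) lies on the centre line of the jaws, within the pads' length; the fingertips stand 14 mm ahead of it and the grasp point (between the pads) lies 5 mm behind it; z points along the fingers, y is the line along which they close (so a half turn about z gives the same grasp; the last joint's range is limited). The gripper opens to 91 mm and grips with 3 to 60 N. Pads are 32 mm wide; open, the fingers measure 118 mm over their backs; the gripper's body (76 mm by 178 mm) begins 60 mm behind the grasp point.
Start: joints at [-1.166, 0.32, 1.565, -0, 1.257, -0.02], TCP at [236.984, -523.909, 227.976] pointing down, gripper open.
Joint ranges: [-3.11, 3.11], [-0.84, 2.01], [0.21, 2.61], [-1.34, 4.49], [0.05, 2.63], [-2.56, 2.56]. Speed limits (rad/s): [2.57, 2.57, 3.14, 3.14, 3.14, 3.14].

## Interface

Orientations are given as a unit quaternion [w, x, y, z].
In Python, from cell import get_state, optics, job gives the robot as it stands.
- The arm moves only by the tool jog_arm, never from a script. Its argument "moves" is a list of rows, each a list of 3 entries, a list of its own where there are three numbers: the shift along the tool's x, y, z in cm, then the turn about the tool's z in degrees, then the opening, from -1 (shut) to 1 (fully open), so that 0 is half open. In form: [[[dx, dy, dz], roll, hand], ...]. A call has 1 to 10 rows; each row is the pose to reach, as a shift and turn from the pose commanded when the call began, along the tool's axes at that moment; what a row does not reach only later rows make up. A row lasts 1/10 s, in which the tool goes at most 50 mm and 8.59 degrees, less where a joint would pass 70% of its speed; a pose out of reach is approached as far as the arm can. A call with a gripper value outside its range is refused whole. The fingers move at their own pace and stop on an object; the grip force is fixed at half the most. Time passes only in rows, so rows that repeat a pose let the fingers close. It gives the time, the measured TCP pose, the force, the opening and the grip force at its end, in the units of the state.
- get_state(): the state, without advancing time (a new reading comes with each control period).
- optics.camera(name): name is "scene" or "side" or "wrist"; returns a dict with "color" (480x640x3 uint8, red, green, blue), "range_z" (480x640 float32, mm along the optical axis (not along the pixel's ray), 0 where there is no reading), "fx", "fy", "cx", "cy" (pixels), "k1" (the pictures are not rectified: a ray, as slopes to the right and down, at radius r is drawn at 1 + k1 r^2 times it, then the intrinsics apply), "pose" (4x4, takes a point from camera to world coordinates). Camera axes: x right, y down, z forward; pixel columns grow to the right and rows downward; lengths in mm; the calibration is good to about 2 mm. A picture is of the moment at which its call begins.
- job.close_job(): hands the job in; it is judged then, once.
The state is a dict: "t": time; "qpos": joint angles; "dq": joint speeds; "joint_torque": joint torques, N m; "tcp_pos": TCP position; "tcp_rot": TCP orientation; "wrist_force": force on the tool from outside, world axes, zero at the start; "moment": the same for the moment, N m; "gripper_width": finger opening in mm; "grasp_force": force on a finger pad.
Only numpy, scipy, OpenCV 4.12 (cv2) and the standard library are available. Lean on these libraries where they do the work, as an engineer would, in place of code of your own. Each camera call takes 0.05 s, during which the arm holds its last target. There are 200 camera calls.

## Task

The two glued strips of the model's wing spar lie in the gluing jig with all three toggle clamps open. With shut fingertips press the three clamp levers down lightly, one after another, each until it snaps over and stays down: first the clamp next to the wooden stop block, then the middle one, and last the one at the free end, so that the strips stay butted on the stop and are pressed flat towards the open end. Grip or lift nothing, keep off the strips and leave the other things on the bench where they are.

Things in the scene. Friction and masses are not known exactly. Their poses are not given: they have to be found in the camera images.
- jig: the gluing jig, fixed to the bench: plywood board 134 (x) x 330 (y) x 15 mm; origin at the centre of its underside, x across the board towards the fence (away from the robot), y along it to the left, z up. A beech fence 18 wide x 11 high x 250 mm long stands on it, centred at x = +56 mm. Three equal toggle clamps stand on it at y = +90 (left), 0 (middle) and -90 mm (right), with their levers towards -x
- stop_block: plain wooden block, 48 (x) x 22 (y) x 26 mm tall, fixed on the board against one end of the spar, either the left or the right end (it changes from start to start); origin at the centre of its underside, 134 mm from the board's centre along the board's y and at x = +40 mm. At the other, free end of the spar a slip of white paper lies flat on the board
- wax_paper: thin slip of white waxed paper, 30 x 60 mm, flat on the board under the free end of the spar (the end without the block); origin at its centre line
- spar: the work: two thin pale strips glued one on the other, together 14 (x) x 240 (y) x 12 mm tall; loose, lying on the board along its y (x = +40 mm) between the clamps and the fence; origin at the centre of its underside
- lever_left (a joint): angle of the left clamp's lever: 0 = open (50 degrees above level, pointing up and to the board's -x), 0.75 rad = closed, at its stop (7 degrees above level). Starts at 0 to 0.12. 1 to 3 N on the grip presses it down; past dead centre at 0.65 it snaps to the stop and stays; let go before, it stays about there. Past the stop its springy end gives 1 mm per 1.5 N
- grip_left (a point): point on the upper side of the left lever's black grip (a round sleeve 12 mm thick; it spans 26 to 76 mm from the pivot), 50 mm from the pivot; moves with the lever. With the lever shut it lies about 49 mm from the pivot towards the board's -x and 12 mm above the pivot
- pivot_left (a point): pivot of the left lever, 45 mm above the bench, 30 mm from the board's centre line towards -x; the lever turns about the board's y axis through it. The clamp's steel arm, up to 90 mm above the bench while open, lies on the far side of the pivot and comes down on the spar as the lever goes down
- pad_left: sprung rubber-tipped spindle (11 mm thick foot) at the end of the left clamp's arm, which presses on the spar with about 3 to 6 N when the lever is shut
- lever_middle (a joint): angle of the middle clamp's lever: 0 = open (50 degrees above level, pointing up and to the board's -x), 0.75 rad = closed, at its stop (7 degrees above level). Starts at 0 to 0.12. 1 to 3 N on the grip presses it down; past dead centre at 0.65 it snaps to the stop and stays; let go before, it stays about there. Past the stop its springy end gives 1 mm per 1.5 N
- grip_middle (a point): point on the upper side of the middle lever's black grip (a round sleeve 12 mm thick; it spans 26 to 76 mm from the pivot), 50 mm from the pivot; moves with the lever. With the lever shut it lies about 49 mm from the pivot towards the board's -x and 12 mm above the pivot
- pivot_middle (a point): pivot of the middle lever, 45 mm above the bench, 30 mm from the board's centre line towards -x; the lever turns about the board's y axis through it. The clamp's steel arm, up to 90 mm above the bench while open, lies on the far side of the pivot and comes down on the spar as the lever goes down
- pad_middle: sprung rubber-tipped spindle (11 mm thick foot) at the end of the middle clamp's arm, which presses on the spar with about 3 to 6 N when the lever is shut
- lever_right (a joint): angle of the right clamp's lever: 0 = open (50 degrees above level, pointing up and to the board's -x), 0.75 rad = closed, at its stop (7 degrees above level). Starts at 0 to 0.12. 1 to 3 N on the grip presses it down; past dead centre at 0.65 it snaps to the stop and stays; let go before, it stays about there. Past the stop its springy end gives 1 mm per 1.5 N
- grip_right (a point): point on the upper side of the right lever's black grip (a round sleeve 12 mm thick; it spans 26 to 76 mm from the pivot), 50 mm from the pivot; moves with the lever. With the lever shut it lies about 49 mm from the pivot towards the board's -x and 12 mm above the pivot
- pivot_right (a point): pivot of the right lever, 45 mm above the bench, 30 mm from the board's centre line towards -x; the lever turns about the board's y axis through it. The clamp's steel arm, up to 90 mm above the bench while open, lies on the far side of the pivot and comes down on the spar as the lever goes down
- pad_right: sprung rubber-tipped spindle (11 mm thick foot) at the end of the right clamp's arm, which presses on the spar with about 3 to 6 N when the lever is shut
- glue_bottle: white squeeze bottle with a yellow nozzle, loose bystander beside the jig; origin at its underside
- pencil: flat red carpenter's pencil, loose bystander beside the jig; origin at its underside
- c_clamp: small dark G-clamp lying on its side, loose bystander beside the jig; origin at its underside
- offcut: small pine block, loose bystander beside the jig; origin at its underside

How it is judged:
By the outcome, as a careful person would: the job done as asked, in the order asked, and still so for the second after the job is handed in, with the robot touching nothing.
It also fails if it takes over 42 s, if anything falls off the work surface, if the arm or the gripper's body presses on something with over 40 N, if the wrist force passes 120 N, or if a joint passes its speed limit or range.

## Working session

There is one attempt and no reset: what is moved stays moved. The work goes in short steps, Python scripts to look and compute and a tool call to move; the robot and the scene stay as the last step left them, time stands still between calls to the robot, and variables do not carry over. Pictures are saved under pics/ and viewed, at most 10 in all, crops included, and the job is handed in when it is done.

Besides the shell and the picture viewer there is one more tool, called after "Emit:" in YAML: its name, and indented under it one key for each argument. jog_arm: Moves the arm, as the interface text tells. Its arguments: {"type":"object","properties":{"moves":{"type":"array","items":{"type":"array"}}},"required":["moves"]}

```bash
mkdir -p pics; ls
cat > h.py <<'E'
import numpy as np, cv2
from cell import get_state, optics, job
def grab(n, f):
    c=optics.camera(n); np.savez(f'{f}.npz',**{k:np.asarray(v) for k,v in c.items()})
    cv2.imwrite(f'pics/{f}.png',c['color'][:,:,::-1]); return c
def load(f): return dict(np.load(f'{f}.npz'))
def ray(c,u,v):
    x=np.array([(u-c['cx'])/c['fx'],(v-c['cy'])/c['fy']],float); s=x.copy()
    for _ in range(20): s=x/(1+c['k1']*(s@s))
    T=c['pose']; return T[:3,3],T[:3,:3]@np.array([s[0],s[1],1])
def onz(c,u,v,z):
    o,d=ray(c,u,v); return o+d*(z-o[2])/d[2]
def pt(c,u,v):
    o,d=ray(c,u,v); return o+d*float(c['range_z'][int(v),int(u)])
def proj(c,p):
    T=c['pose']; q=T[:3,:3].T@(np.asarray(p,float)-T[:3,3]); s=q[:2]/q[2]; s=s*(1+c['k1']*(s@s))
    return c['fx']*s[0]+c['cx'],c['fy']*s[1]+c['cy']
E
python3 - <<'E'
from h import *
for n in ['scene','side']:
    c=grab(n,n+'1'); print(n,c['pose'].round(2).tolist(),c['fx'],c['k1'])
s=get_state(); print(s['t'],s['tcp_pos'],s['tcp_rot'],s['gripper_width'])
E
```

```text
pics
scene [[-0.83, -0.35, 0.43, 123.02], [-0.55, 0.52, -0.65, 644.39], [0.0, -0.78, -0.63, 667.74], [0.0, 0.0, 0.0, 1.0]] 449.78678829788925 -0.025703205595337116
side [[-0.96, -0.14, 0.23, 272.57], [-0.27, 0.46, -0.84, 942.5], [0.01, -0.88, -0.48, 607.2], [0.0, 0.0, 0.0, 1.0]] 490.51315738390764 -0.039171211348159575
0.1 [ 236.79371108 -523.51354906  227.21623101] [-7.59594933e-04  9.77530647e-01  2.10791926e-01 -1.47302759e-04] 91.4126403780241
```

View pics/scene1.png

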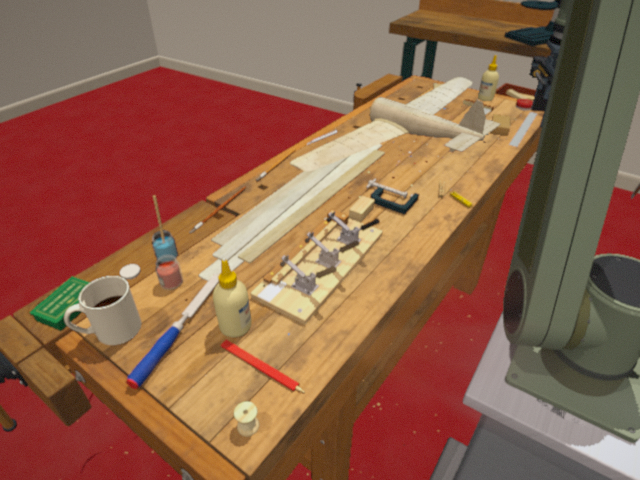

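View pics/side1.png

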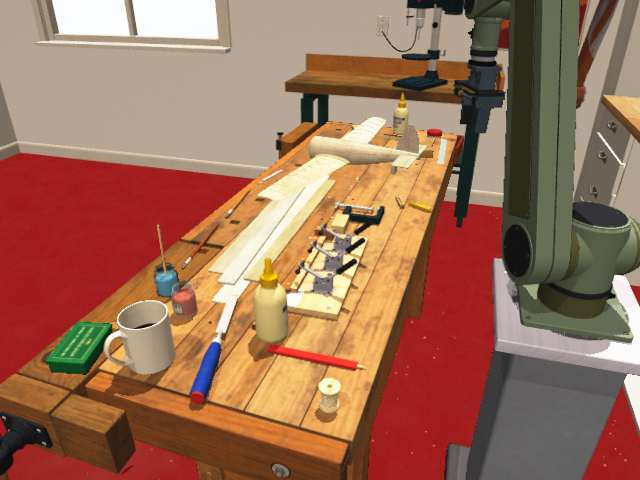

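The scene and side views show the jig with the white slip at its near (left, +y) end, around (270,290) in the scene view. A block sits at the far (right) end near (362,208). I'll enlarge that area to confirm it.

Run:
```python
from h import *
a=cv2.imread('pics/scene1.png')[185:325,240:420]; b=cv2.imread('pics/side1.png')[195:325,270:410]
a=cv2.resize(a,(540,420),interpolation=3)[:, :400] if 0 else cv2.resize(a,(720,560),interpolation=cv2.INTER_CUBIC)
cv2.imwrite('pics/cropA.png',a)
```

```text
(no output)
```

View pics/cropA.png

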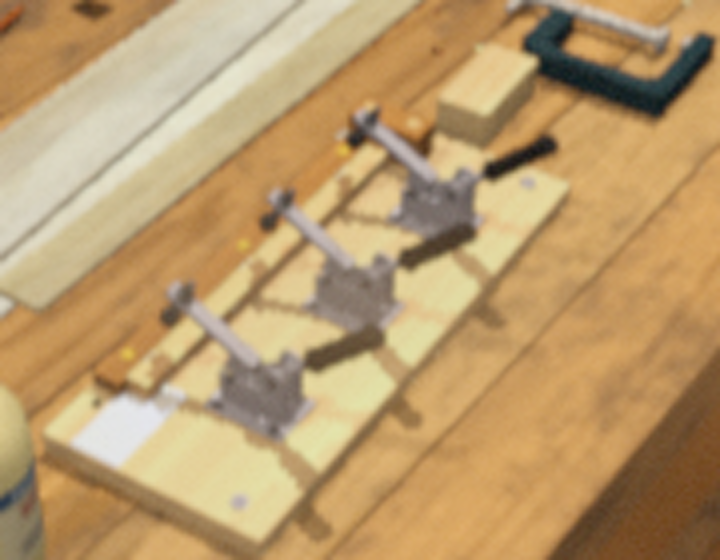

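The enlarged crop shows the paper at the left (near) end at crop (120,425), and the stop block at the right end at (485,90). The order is therefore right, middle, left. Next I'll measure the board pose and the grips.

Run:
```python
from h import *
c=load('scene1'); s=load('side1')
L=onz(c,251.5,293.7,15);N=onz(c,304.5,320.3,15);R=onz(c,382.3,231.2,15)
print('corners',L.round(1),N.round(1),R.round(1),np.linalg.norm(L-N),np.linalg.norm(R-N))
e=(R-N)[:2]; print('yaw of y axis deg',np.degrees(np.arctan2(-e[1],-e[0]))-90)
ey=-e/np.linalg.norm(e); ex=np.array([ey[1],-ey[0]])
C=(N+R)[:2]/2+67*ex; print('centre',C,'ex',ex,'ey',ey)
for n,f,box in [('scene',c,(300,210,385,290)),('side',s,(320,215,375,290))]:
    im=f['color'].astype(int); m=((im.max(2)<75)).astype(np.uint8)
    k=np.zeros_like(m); x0,y0,x1,y1=box; k[y0:y1,x0:x1]=m[y0:y1,x0:x1]
    num,lab,st,ce=cv2.connectedComponentsWithStats(k)
    for i in range(1,num):
        if st[i,4]>15:
            vs,us=np.where(lab==i); P=np.array([pt(f,u,v) for u,v in zip(us,vs) if f['range_z'][v,u]>0])
            P=P[P[:,2]>40]
            if len(P)<5: continue
            lo=(P[:,:2]-C)@np.array([ex,ey]).T
            print(n,st[i],ce[i].round(1),np.median(P,0).round(1),'local',np.median(lo,0).round(1),lo.min(0).round(),lo.max(0).round(),P[:,2].min().round(),P[:,2].max().round())
for y in (90,0,-90):
    for nm,x,z in(('piv',-30,45),('gripopen',-30-50*.64+6*.77,45+50*.77+6*.64)):
        p=np.r_[C+x*ex+y*ey,z]; print(nm,y,p.round(1),np.round(proj(c,p)),np.round(proj(s,p)))
```

```text
corners [585.5 187.7  15. ] [456.7 185.9  15. ] [ 460.6 -141.9   15. ] 128.77712697222552 327.8756744852591
yaw of y axis deg 0.6724450109052498
centre [525.66909852  22.7728716 ] ex [0.99993113 0.01173611] ey [-0.01173611  0.99993113]
scene [361 220  18   9  53] [369.8 223.9] [457.1 -63.9  88. ] local [-69.6 -85.9] [-86. -91.] [-48. -82.] 66.0 100.0
side [349 215  26  20 254] [362.3 221.1] [457.8 -63.7  85.8] local [-68.9 -85.6] [-88. -94.] [-46. -79.] 64.0 102.0
side [346 238  19  15  93] [354.5 245.3] [458.4  26.6  83.1] local [-67.3   4.5] [-86.  -4.] [-46.   9.] 65.0 102.0
side [336 259  21  15 110] [345.9 266.3] [456.3 116.2  83.9] local [-68.2  94.2] [-87.  86.] [-47.  98.] 65.0 104.0
piv 90 [494.6 112.4  45. ] [310. 279.] [328. 279.]
gripopen 90 [467.2 112.1  87.3] [321. 268.] [341. 263.]
piv 0 [495.7  22.4  45. ] [333. 254.] [338. 257.]
gripopen 0 [468.3  22.1  87.3] [345. 243.] [351. 242.]
piv -90 [496.7 -67.6  45. ] [354. 232.] [347. 239.]
gripopen -90 [469.3 -67.9  87.3] [366. 221.] [359. 225.]
```

Run:
```python
from h import *
s=load('side1');c=load('scene1')
for f,us in((s,[(268,262),(270,285),(270,310),(270,335)]),(c,[(227,265),(232,300),(235,330)])):
    for u,v in us: print(u,v,pt(f,u,v).round())
```

```text
268 262 [562. 266. 163.]
270 285 [558. 273. 121.]
270 310 [555. 287.  77.]
270 335 [556. 292.  23.]
227 265 [561. 260. 159.]
232 300 [545. 276.  98.]
235 330 [544. 282.  25.]
```

Emit:
jog_arm:
  moves:
    - [[2,-4,0],8,-1]
    - [[4,-8,0],16,-1]
    - [[7,-12,0],24.3,-1]
    - [[10,-15,0],24.3,-1]
    - [[14,-18,0],24.3,-1]
    - [[18,-21,0],24.3,-1]
    - [[22,-24,0],24.3,-1]
    - [[26,-28,0],24.3,-1]
    - [[30,-31,0],24.3,-1]
    - [[34.5,-31.5,0],24.3,-1]

```text
t: 1.1
tcp_pos: [419.2, -92.4, 228.0]
tcp_rot: [-0.0, 1.0, 0.001, -0.001]
wrist_force: [1.0, -0.8, 1.5]
gripper_width: 13.9
grasp_force: 0.0
```

Emit:
jog_arm:
  moves:
    - [[2.2,-2.8,2],0,-1]
    - [[2.2,-2.8,6],0,-1]
    - [[2.2,-2.8,8],0,-1]
    - [[2.2,-2.8,8],0,-1]

```text
t: 1.5
tcp_pos: [440.3, -66.4, 145.1]
tcp_rot: [-0.001, 1.0, 0.001, -0.004]
wrist_force: [-0.2, -0.1, 0.3]
gripper_width: 0.8
grasp_force: 0.0
```

Run:
```python
from h import *
c=grab('wrist','wrist1'); print(c['pose'].round(2).tolist())
s=get_state(); print(s['t'],s['tcp_pos'],s['wrist_force'],s['gripper_width'])
```

```text
[[0.0, -0.96, -0.27, 517.29], [-1.0, -0.0, 0.0, -66.73], [-0.0, 0.27, -0.96, 299.73], [0.0, 0.0, 0.0, 1.0]]
1.55 [441.78509524 -66.94461149 146.92533575] [0.18393284 0.36472661 1.18347671] 0.4791081558568504
```

View pics/wrist1.png

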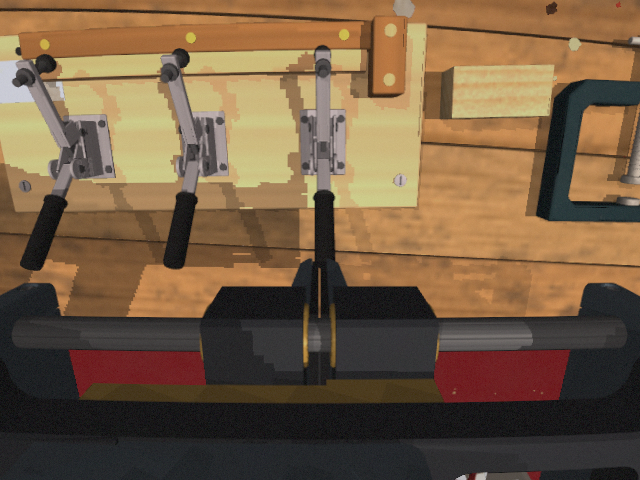

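The wrist view shows the stop block on the board's right end at (388,55), with the offcut off the board at (500,92). The right grip (325,225) is in line with the shut fingers at (320,270). I'll take the positions from this view.

Run:
```python
from h import *
c=load('wrist1')
print('near edge',[onz(c,u,v,15).round(1)[:2] for u,v in((230,211),(410,206))],'right edge',onz(c,419,150,15).round(1))
for u,v in((324,200),(325,215),(325,230),(325,245),(68,200),(57,215),(50,230),(43,245),(185,205),(182,225),(178,245)): print(u,v,pt(c,u,v).round(1))
```

```text
near edge [array([457.8,   4.4]), array([ 462.2, -138. ])] right edge [ 505.4 -142.    15. ]
324 200 [476.7 -69.4  71.3]
325 215 [468.8 -70.   79.2]
325 230 [461.3 -69.9  87. ]
325 245 [454.1 -69.9  93.8]
68 200 [466.8 136.4  13.7]
57 215 [467.1 105.   71.2]
50 230 [459.3 104.8  80.2]
43 245 [451.9 104.7  88.7]
185 205 [473.8  18.3  72.9]
182 225 [463.2  17.7  82.6]
178 245 [453.8  17.1  93.6]
```

Emit:
jog_arm:
  moves:
    - [[0.2,0.1,2.0],0,-1]
    - [[0.2,0.1,2.5],0,-1]
    - [[0.2,0.1,3.0],0,-1]
    - [[0.2,0.1,3.5],0,-1]
    - [[0.2,0.1,4.0],0,-1]
    - [[0.2,0.1,4.5],0,-1]
    - [[0.2,0.1,5.0],0,-1]
    - [[0.2,0.1,5.5],0,-1]
    - [[0.2,0.1,6.0],0,-1]
    - [[0.2,0.1,6.3],0,-1]

```text
t: 2.55
tcp_pos: [444.6, -68.3, 84.4]
tcp_rot: [0.0, 1.0, 0.0, -0.0]
wrist_force: [0.0, -0.6, 1.3]
gripper_width: 0.5
grasp_force: 0.6
```

Emit:
jog_arm:
  moves:
    - [[0,0,0.3],0,-1]
    - [[0,0,0.5],0,-1]
    - [[0,0,0.7],0,-1]
    - [[0,0,0.8],0,-1]
    - [[0,0,0.9],0,-1]
    - [[0,0,0.9],0,-1]

```text
t: 3.15
tcp_pos: [444.7, -68.2, 75.8]
tcp_rot: [0.0, 1.0, 0.0, 0.0]
wrist_force: [0.1, -0.9, 0.3]
gripper_width: 0.4
grasp_force: 0.0
```

```bash
cat > chk.py <<'E'
import sys
from h import *
n=sys.argv[1]; cs=[('side',grab('side','side'+n)),('scene',grab('scene','scene'+n))]
for nm,c in cs:
  im=c['color'].astype(int)
  for y in (-67.5,22.5,112.5):
    # black pixels with depth in the grip's corridor: fit lever elevation
    P=[]
    for v in range(190,300):
        for u in range(290,400):
            if im[v,u].max()<75 and c['range_z'][v,u]>0:
                p=pt(c,u,v)
                if abs(p[1]-y)<12 and 405<p[0]<475 and 45<p[2]<115: P.append(p)
    P=np.array(P)
    if len(P)<8: print(nm,y,'few',len(P)); continue
    q=np.polyfit(P[:,0],P[:,2],1); print(nm,y,len(P),'elev',np.degrees(np.arctan(-q[0])).round(1),P.min(0).round(),P.max(0).round())
E
python3 chk.py 2
python3 - <<'E'
from h import *
c=grab('wrist','wrist2')
E
```

```text
side -67.5 232 elev 0.2 [422. -73.  49.] [469. -56. 105.]
side 22.5 92 elev 43.5 [439.  18.  64.] [475.  31. 102.]
side 112.5 112 elev 41.1 [436. 105.  65.] [475. 120. 101.]
scene -67.5 198 elev 36.5 [423. -72.  52.] [469. -56. 114.]
scene 22.5 33 elev 41.9 [441.  21.  77.] [470.  28. 102.]
scene 112.5 few 0
```

View pics/wrist2.png

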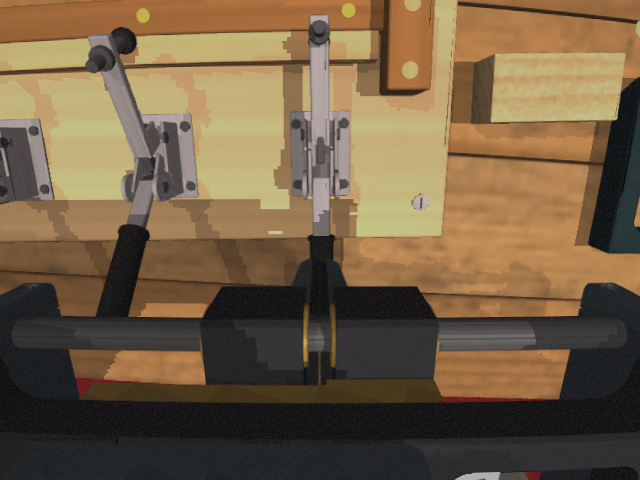

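The right arm's foot now lies over the spar at (319,30) and the lever reads nearly level. I'll go a little deeper until I feel the stop, then lift and check.

Emit:
jog_arm:
  moves:
    - [[0,0,0.1],0,-1]
    - [[0,0,0.2],0,-1]
    - [[0,0,0.3],0,-1]
    - [[0,0,0.3],0,-1]

```text
t: 3.7
tcp_pos: [444.6, -68.2, 72.8]
tcp_rot: [0.0, 1.0, 0.0, -0.0]
wrist_force: [-0.4, 0.4, 0.2]
gripper_width: 0.2
grasp_force: 0.2
```

Emit:
jog_arm:
  moves:
    - [[0,0,-3],0,-1]
    - [[0,0,-6],0,-1]
    - [[0,-2,-7],0,-1]
    - [[-0.1,-6,-7],0,-1]
    - [[-0.1,-9,-7],0,-1]
    - [[-0.1,-9,-7],0,-1]

```text
t: 4.3
tcp_pos: [443.5, 24.2, 143.1]
tcp_rot: [-0.0, 1.0, 0.002, 0.0]
wrist_force: [0.8, -0.2, 0.7]
gripper_width: 0.7
grasp_force: 0.0
```

```bash
python3 chk.py 3
```

```text
side -67.5 66 elev 5.0 [422. -70.  50.] [468. -58.  62.]
side 22.5 91 elev 42.9 [439.  12.  65.] [475.  29. 102.]
side 112.5 106 elev 41.0 [437. 110.  66.] [475. 120. 102.]
scene -67.5 53 elev 6.7 [423. -70.  52.] [469. -62.  62.]
scene 22.5 17 elev 44.0 [443.  20.  87.] [455.  28. 103.]
scene 112.5 few 0
```

The right lever is shut, at about 6° elevation. Now the middle one.

Emit:
jog_arm:
  moves:
    - [[0,0,1.6],0,-1]
    - [[0,0,2.1],0,-1]
    - [[0,0,2.6],0,-1]
    - [[0,0,3.1],0,-1]
    - [[0,0,3.6],0,-1]
    - [[0,0,4.1],0,-1]
    - [[0,0,4.6],0,-1]
    - [[0,0,5.1],0,-1]
    - [[0,0,5.6],0,-1]
    - [[0,0,5.9],0,-1]

```text
t: 5.4
tcp_pos: [443.6, 21.7, 83.5]
tcp_rot: [0.0, 1.0, 0.0, -0.0]
wrist_force: [-0.5, 0.4, 1.9]
gripper_width: 0.5
grasp_force: 0.6
```

Emit:
jog_arm:
  moves:
    - [[0,0,0.3],0,-1]
    - [[0,0,0.5],0,-1]
    - [[0,0,0.7],0,-1]
    - [[0,0,0.8],0,-1]
    - [[0,0,0.9],0,-1]
    - [[0,0,1.0],0,-1]
    - [[0,0,1.1],0,-1]
    - [[0,0,1.1],0,-1]

```text
t: 6.2
tcp_pos: [443.6, 21.7, 72.9]
tcp_rot: [0.0, 1.0, 0.0, -0.0]
wrist_force: [0.9, 0.1, 0.2]
gripper_width: 0.3
grasp_force: 0.2
```

Emit:
jog_arm:
  moves:
    - [[0,0,-3],0,-1]
    - [[0,0,-6],0,-1]
    - [[0,-2,-7],0,-1]
    - [[-0.1,-6,-7],0,-1]
    - [[-0.1,-9,-7],0,-1]
    - [[-0.1,-9,-7],0,-1]

```text
t: 6.8
tcp_pos: [442.8, 114.3, 143.2]
tcp_rot: [-0.001, 1.0, 0.002, 0.001]
wrist_force: [-0.3, 0.1, -0.0]
gripper_width: 0.6
grasp_force: 0.0
```

```bash
python3 chk.py 4
```

```text
side -67.5 60 elev 8.7 [421. -70.  48.] [456. -61.  63.]
side 22.5 95 elev 5.6 [421.  18.  46.] [468.  30.  61.]
side 112.5 109 elev 41.3 [437. 108.  65.] [474. 120. 102.]
scene -67.5 51 elev 7.0 [423. -70.  52.] [468. -61.  61.]
scene 22.5 few 0
scene 112.5 few 0
```

The middle lever is shut. Now the left one, then I'll retract upward.

Emit:
jog_arm:
  moves:
    - [[0,0,1.6],0,-1]
    - [[0,0,2.1],0,-1]
    - [[0,0,2.6],0,-1]
    - [[0,0,3.1],0,-1]
    - [[0,0,3.6],0,-1]
    - [[0,0,4.1],0,-1]
    - [[0,0,4.6],0,-1]
    - [[0,0,5.1],0,-1]
    - [[0,0,5.6],0,-1]
    - [[0,0,5.9],0,-1]

```text
t: 7.9
tcp_pos: [442.5, 111.8, 83.4]
tcp_rot: [0.0, 1.0, 0.0, -0.0]
wrist_force: [-0.6, -0.4, 1.8]
gripper_width: 0.3
grasp_force: 0.6
```

Emit:
jog_arm:
  moves:
    - [[0,0,0.3],0,-1]
    - [[0,0,0.5],0,-1]
    - [[0,0,0.7],0,-1]
    - [[0,0,0.8],0,-1]
    - [[0,0,0.9],0,-1]
    - [[0,0,1.0],0,-1]
    - [[0,0,1.1],0,-1]
    - [[0,0,1.1],0,-1]

```text
t: 8.7
tcp_pos: [442.6, 111.7, 72.9]
tcp_rot: [0.0, 1.0, 0.0, 0.0]
wrist_force: [-0.6, 0.3, 0.8]
gripper_width: 0.5
grasp_force: 0.2
```

Emit:
jog_arm:
  moves:
    - [[0,0,-3],0,-1]
    - [[0,0,-6],0,-1]
    - [[0,0,-9],0,-1]
    - [[-3,3,-12],0,-1]
    - [[-5,6,-14],0,-1]
    - [[-5,9,-14],0,-1]
    - [[-5,9,-14],0,-1]

```text
t: 9.4
tcp_pos: [392.4, 19.6, 213.9]
tcp_rot: [0.001, 1.0, -0.001, 0.001]
wrist_force: [-0.8, 0.1, 0.2]
gripper_width: 0.3
grasp_force: 0.0
```

```bash
python3 chk.py 5; python3 -c "
from h import *
grab('wrist','wrist5')"
```

```text
side -67.5 79 elev 8.0 [421. -72.  48.] [468. -58.  61.]
side 22.5 98 elev 6.4 [421.  17.  48.] [468.  30.  61.]
side 112.5 120 elev 5.7 [419. 108.  48.] [466. 121.  62.]
scene -67.5 50 elev 6.4 [423. -68.  52.] [468. -60.  61.]
scene 22.5 few 0
scene 112.5 few 0
```

View pics/wrist5.png

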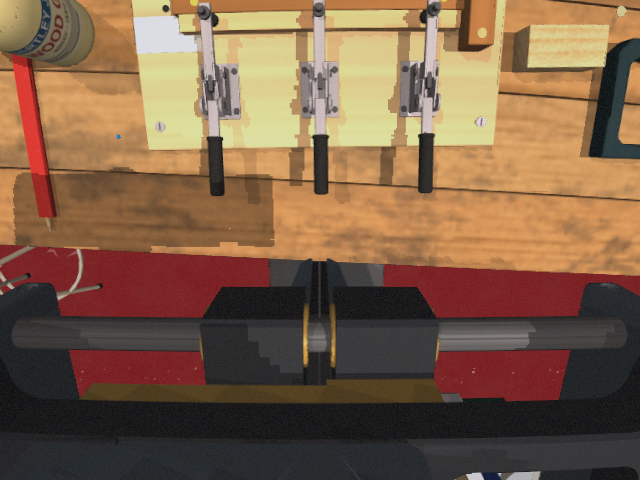

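The wrist view shows all three levers shut, with grips at (216,165), (320,165) and (426,163). The feet are on the spar, which runs from (180,22) to the stop block at (460,20), and the arm is clear.

```bash
python3 -c "
from cell import job
print(job.close_job())"
```

```text
the job is handed in; nothing more can be done
None
```

I pressed the three clamps shut in the order right (next to the stop block), middle, left (free end); all three read shut in the last camera check with the arm clear, and I handed the job in after about 9.5 s of robot time.

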